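Put the blue-capped vial away in the push-latch drawer

TASK

Push the blue front of the small white cabinet's drawer gently until its touch latch lets go and the drawer springs out, stand the blue-capped vial upright all the way down in the empty round socket behind the front, then push the drawer gently home until it latches again and stays shut with the vial inside. Press the drawer by feel, never pushing it or the cabinet with more than 15 N, because how far it must go in before the latch works is not known beforehand. Keep the vial upright and leave the other vials, the dish and the wash bottle where they are.

Things in the scene. Friction and masses are not known exactly. Their poses are not given: they have to be found in the camera images.
- drawer (a joint): Drawer travel, m: 0 = latched shut, 0.075 = fully out towards the robot, negative = pressed in past shut. A spring always pushes it out (4.5 N shut, 2.6 N out; drag 16 N per m/s). Push-push latch: from shut, press in until it trips, at a hidden depth of 3 to 16 mm; back off and it springs out. To shut, push in past 0 to the hidden depth, back off: it returns to 0 and stays.
- face (a point): Centre of the outer face of the drawer's blue front (140 mm wide along y, 80 high, 10 thick, edges 8 and 88 mm above the bench), 48 mm up: push here along +x. A stiff rubber stop (7 N/mm) lies 1 to 2 mm beyond the depth where the latch works; there force climbs steeply from the spring's 5 N: 8 to 12 N means the latch has worked. Go slowly. Backing off and pressing again undoes it.
- socket (a point): Centre of the bottom of the empty round socket, 14 mm above the bench, 44 mm behind the front's outer face; 27.5 mm wide, 22 mm deep, small chamfer (the vial can lean about 0.16 rad in it), in a grey block 52 mm (x) by 120 mm (y) whose top is 36 mm above the bench. Moves with the drawer; uncovered only when the drawer is out, then 59 mm in front of the carcass edge. z up.
- cabinet: White cabinet, fixed, 190 mm deep (x), 170 mm wide (y), 97 mm high with a black mat on top; origin on the bench, 90 mm behind its front edge, mid width; x points from the drawer front into the cabinet. Shut, the front's back stands 18 mm before the carcass. Its opening's upper edge is 86 mm above the bench: a vial not down in its socket will not pass.
- vial: The vial to put away: amber glass, 25 mm diameter, with a blue cap of 27 mm diameter that takes up the upper 18 mm; 60 mm tall in all, 45 g, standing on the bench. Origin: centre of the underside; z up.
- vial_grey: Same vial with a grey cap; leave alone. Origin: centre of the underside.
- vial_white: Same vial with a white cap; leave alone. Origin: centre of the underside.
- wash_bottle: White plastic bottle, 60 mm diameter, 110 mm tall; leave alone. Origin: centre of the underside.
- dish: Shallow glass dish, 90 mm wide, 16 mm high; leave alone. Origin: centre of the underside.
Not all that is in view belongs to the job. What is shaped like the vial but red is not meant.

How it is judged:
On the way, in this order (a step that is already met when the one before it is completed fails the run):
1. the latch has been tripped and the drawer has sprung out (more than 60 mm) (value of joint drawer above 0.06 m), for 0.2 s.
2. the blue-capped vial stands down in the socket, let go, with the drawer still out (horizontal distance between vial and socket below 0.006 m and z of vial in the frame of socket below 0.004 m and angle between vial's own z axis and vertical below 0.2 rad and contact force between the fingers and vial below 0.1 N and value of joint drawer above 0.04 m), for 0.2 s.
At the end, for the whole second after the job is handed in: The drawer is latched shut (within -2 to +3 mm of its shut place, let go), and the blue-capped vial stands in its socket: within 6 mm of the socket's centre, its underside within 4 mm of the socket's bottom, tilted less than 0.2 rad, at rest (value of joint drawer between -0.002 and 0.003 m and horizontal distance between vial and socket below 0.006 m and z of vial in the frame of socket below 0.004 m and angle between vial's own z axis and vertical below 0.2 rad and linear speed of vial below 0.02 m/s); the robot touches nothing.
It fails at once if the robot presses the drawer with more than 15 N (contact force between any of the arm, the fingers and drawer above 15 N).
It fails at once if the robot pushes the cabinet with more than 15 N (contact force between any of the arm, the fingers and cabinet above 15 N).
It fails at once if the blue-capped vial is tipped more than 0.5 rad (angle between vial's own z axis and vertical above 0.5 rad).
It fails at once if a bystander (other vial, dish, wash bottle) is moved more than 15 mm (distance of any of vial_grey, vial_white, wash_bottle, dish from where it was at the start of the episode above 0.015 m).
It also fails if it takes over 67 s, if anything falls off the work surface, if the arm or the gripper's body presses on something with over 40 N, if the wrist force passes 120 N, or if a joint passes its speed limit or range.

ROBOT

A 6-joint arm with a two-finger parallel gripper is mounted at the origin on the work surface. World frame = base frame: x ahead of the robot, y to its left, z up, the work surface at z = 0. Lengths are in m, angles in rad, forces in N, time in s.
With the tool pointing down it reaches from about 0.4 to 0.825 m from the base axis. Payload 7 kg.
Tool frame: the origin (TCP) lies on the centre line of the jaws, within the pads' length; the fingertips stand tip_reach ahead of it and the grasp point (between the pads) is the TCP (tip_reach is the distance from the TCP to the fingertips, in m); z points along the fingers, y is the line along which they close (so a half turn about z gives the same grasp; the last joint's range is limited). The gripper opens to 88 mm and grips with 3 to 60 N. Pads are 19 mm wide; open, the fingers measure 130 mm over their backs; the gripper's body (78 mm by 193 mm) begins 47 mm behind the grasp point.
Start: joints at [-0.936, 0.359, 0.012, 0, -1.224, -0.288], TCP at [0.229, -0.635, 0.246] pointing down, gripper open.
Joint ranges: [-3.07, 3.07], [-1.43, 2.12], [-1.02, 1.25], [-3.03, 1.67], [-3.05, -0], [-3.03, 3.03]. Speed limits (rad/s): [2.39, 2.39, 3.01, 3.14, 3.14, 3.14].

INTERFACE

Orientations are given as [roll, pitch, yaw] about the fixed x, y, z axes, in that order (R = Rz(yaw) Ry(pitch) Rx(roll)).
In Python, from station import get_state, grab_frame, calibration, job_done, find_in, mark_of, tip_reach gives the robot as it stands.
- The arm moves only by the shell command python3 -m handwheel 'ROWS' [OPENING] [FORCE]. ROWS is JSON, a list of rows, each an object with "delta_pos": the shift along the world's x, y, z in units of 30 mm (1.0 is 30 mm), a list of three; "dr": the turn, a rotation vector about the world's x, y, z in degrees, a list of three. In form: [{"delta_pos": [tx, ty, tz], "dr": [rx, ry, rz]}, ...]. A call has 1 to 10 rows; each row shifts and turns the commanded pose from where the row before left it; what a row does not reach is not made up. A row lasts 1/10 s, in which the tool goes at most 50 mm and 8.59 degrees, less where a joint would pass 70% of its speed; a pose out of reach is approached as far as the arm can. A call is refused whole if a number of a shift passes 1 or a number of a turn 8.59, either way. A call with a gripper value outside its range is refused whole. OPENING is the closure, from -1 (fully open) to 1 (shut), set as the call begins (- or left out, the last holds). The fingers move at their own pace and stop on an object; FORCE is the grip in N (left out, the last holds). Time passes only in rows, so rows that do not move let the fingers close. It gives the time, the measured TCP pose, the force, the opening and the grip force at its end, in the units of the state.
- get_state(): the state, without advancing time (a new reading comes with each control period).
- grab_frame(name): name is "scene" or "side" or "wrist"; returns the picture (384x512x3 uint8, red, green, blue); there is no depth.
- calibration(name): a dict with "fx", "fy", "cx", "cy" (pixels), "extrinsics" (4x4, takes a point from world to camera coordinates). Camera axes: x right, y down, z forward; pixel columns grow to the right and rows downward; lengths in m; the calibration is good to about 2 mm. A picture is of the moment at which its call begins: read the wrist's pose just before it. calibration takes no time and is no camera call; for the wrist camera it gives the pose at the moment of the call.
- job_done(): hands the job in; it is judged then, once.
Trained networks look in the newest picture that a camera, given by its name, has taken for a name from the list of things; names that differ only in an ending like _2 or _b are one class to them, and where a whole thing is asked for, a point or a joint stands for the part that bears it (a point fixed in the world has none). Each returns a list of dicts, best first, with "conf" (0 to 1); they miss things now and then, are a little off and sometimes report something else, mostly with a low value. They report only what shows in the picture. A call takes as long as a camera call. They do not tell look-alikes from the thing itself.
- find_in(camera, query): "location" ([column, row] in pixels, amid what is visible of it).
- mark_of(camera, query): "location" ([column, row] in pixels: a listed point, or the origin of a listed thing).
The state is a dict: "t": time; "q": joint angles; "qd": joint speeds; "joint_efforts": joint torques, N m; "eef_pos": TCP position; "ee_rot": TCP orientation; "force": force on the tool from outside, world axes, zero at the start; "moment": the same for the moment, N m; "width": finger opening in m; "gripper_force": force on a finger pad.
Only numpy, scipy, OpenCV 4.12 (cv2) and the standard library are available. Lean on these libraries where they do the work, as an engineer would, in place of code of your own. Each camera call takes 0.05 s, during which the arm holds its last target. There are 200 camera calls.

## Working session

There is one attempt and no reset: what is moved stays moved. The work goes in short steps, Python scripts to look and compute and a shell command to move; the robot and the scene stay as the last step left them, time stands still between calls to the robot, and variables do not carry over. Pictures are saved under pics/ and viewed, at most 10 in all, crops included, and the job is handed in when it is done.

```bash
mkdir -p pics; ls
cat > h.py <<'E'
import numpy as np,cv2
from station import *
def ray(cam,px):
    c=calibration(cam);E=np.array(c["extrinsics"]);R,t=E[:3,:3],E[:3,3]
    d=R.T@np.array([(px[0]-c["cx"])/c["fx"],(px[1]-c["cy"])/c["fy"],1]);return -R.T@t,d
def atz(cam,px,z):
    o,d=ray(cam,px);return o+d*(z-o[2])/d[2]
def proj(cam,p):
    c=calibration(cam);E=np.array(c["extrinsics"]);q=E[:3,:3]@np.array(p)+E[:3,3]
    return np.array([c["fx"]*q[0]/q[2]+c["cx"],c["fy"]*q[1]/q[2]+c["cy"]])
def save(cam,n,im=None):
    im=grab_frame(cam) if im is None else im
    cv2.imwrite(f"pics/{n}.png",im[:,:,::-1]);return im
E
python3 - <<'E'
from h import *
s=get_state();print(s,tip_reach)
a=save("scene","a");b=save("side","b")
cv2.imwrite("pics/ab.png",cv2.resize(np.hstack([a,b])[:,:,::-1],(800,300)))
for cam in("scene","side"):
  print(cam,ray(cam,(256,192)))
  for q in("vial","face","cabinet","vial_grey","vial_white","wash_bottle","dish","socket"):
    r=mark_of(cam,q);print(q,[(np.round(x["location"]),round(x["conf"],2),np.round(atz(cam,x["location"],.048 if q=="face" else 0),3)) for x in r[:5]])
E
```

```text
pics
{'t': 0.0, 'q': array([-9.35882274e-01,  3.59366364e-01,  1.10511279e-02, -3.48434348e-04,
       -1.22411012e+00, -2.88091311e-01]), 'qd': array([-6.37517989e-04,  7.19265132e-04,  1.06809555e-03, -4.26930958e-05,
        1.66081896e-03, -5.74341769e-04]), 'joint_efforts': array([ 8.41993005e-04, -5.82717955e+01,  2.93066114e+01,  6.99734107e+00,
        6.89045613e-03, -2.41413736e-04]), 'eef_pos': array([ 0.22924964, -0.6343806 ,  0.24463289]), 'ee_rot': array([ 3.13993768e+00, -1.48837857e-04, -2.79488845e+00]), 'force': array([ 0.2575691 , -0.45192898, -0.37791784]), 'moment': array([-0.0137659 , -0.00622863,  0.03695132]), 'gripper_force': 0.0, 'width': 0.0876540363124618} 0.019
scene (array([ 1.03673836, -0.13592855,  0.81353188]), array([-0.51857621,  0.07514763, -0.85200282]))
vial [(array([222., 175.]), 0.77, array([ 0.471, -0.143,  0.   ])), (array([200., 182.]), 0.66, array([ 0.482, -0.204, -0.   ])), (array([218., 155.]), 0.54, array([ 0.402, -0.146,  0.   ])), (array([244., 186.]), 0.45, array([ 0.518, -0.093,  0.   ]))]
face [(array([340., 191.]), 0.75, array([0.6
[... 713 characters left out ...]
2, -0.083,  0.   ])), (array([309., 187.]), 0.67, array([ 0.486, -0.214,  0.   ])), (array([345., 209.]), 0.65, array([ 0.399, -0.141,  0.   ]))]
face [(array([204., 250.]), 0.86, array([0.604, 0.136, 0.048]))]
cabinet [(array([140., 257.]), 0.94, array([ 0.727,  0.125, -0.   ]))]
vial_grey [(array([270., 186.]), 0.63, array([ 0.571, -0.194,  0.   ])), (array([177., 258.]), 0.37, array([ 0.664,  0.11 , -0.   ]))]
vial_white [(array([329., 176.]), 0.64, array([ 0.45 , -0.285,  0.   ]))]
wash_bottle [(array([240., 160.]), 0.58, array([ 0.676, -0.304,  0.   ]))]
dish [(array([191., 188.]), 0.62, array([ 0.735, -0.13 ,  0.   ]))]
socket [(array([178., 255.]), 0.58, array([0.666, 0.101, 0.   ]))]
```

View pics/a.png

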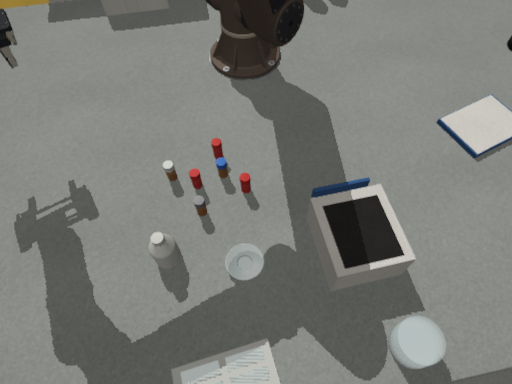

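View pics/b.png

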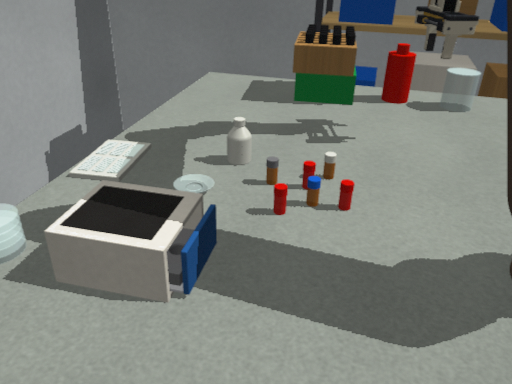

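In the scene view the blue-capped vial is at about (222,168), and in the side view at (313,192). Look-alikes in the scene view: red vials at (217,148), (196,179) and (245,183), grey cap at (201,206), white cap at (171,171). I choose the blue cap at (222,168). Next I measure the cabinet yaw and the vial, and check with one close crop.

Run:
```python
from h import *
for cam,n in(("scene","a"),("side","b")):
    im=cv2.imread(f"pics/{n}.png");hsv=cv2.cvtColor(im,cv2.COLOR_BGR2HSV)
    blue=cv2.inRange(hsv,(105,150,50),(125,255,255))
    k,l,st,ce=cv2.connectedComponentsWithStats(blue)
    for i in range(1,k):
        if st[i,4]>20: print(cam,"blue",st[i],ce[i].round(1),"cap at z.055",atz(cam,ce[i],.053).round(4))
    x0,y0,x1,y1=(310,185,415,275) if cam=="scene" else (50,180,200,250)
    m=np.zeros(blue.shape,np.uint8);m[y0:y1,x0:x1]=(im.max(2)[y0:y1,x0:x1]<32)*255
    c=max(cv2.findContours(m,0,2)[0],key=cv2.contourArea);h=cv2.convexHull(c)
    a=cv2.approxPolyDP(h,5,True)[:,0]
    P=np.array([atz(cam,p,.098) for p in a])
    print("mat",a.tolist(),P.round(3).tolist(),P.mean(0).round(4),[np.degrees(np.arctan2(*(P[(i+1)%len(P)]-P[i])[1::-1])).round(1) for i in range(len(P))])
a=cv2.imread("pics/a.png")[130:230,150:280];b=cv2.imread("pics/b.png")[140:240,240:370]
cv2.imwrite("pics/c.png",np.hstack([cv2.resize(x,(400,308),interpolation=2) for x in(a,b)]))
```

```text
scene blue [438 120  40  37 186] [457.2 138.5] cap at z.055 [0.5152 0.4849 0.053 ]
scene blue [217 158   9  11  81] [221.2 163.1] cap at z.055 [ 0.4713 -0.1402  0.053 ]
scene blue [313 178  56  18 411] [340.2 187. ] cap at z.055 [0.6003 0.1357 0.053 ]
mat [[352, 201], [368, 262], [346, 267], [324, 207]] [[0.667, 0.134, 0.098], [0.811, 0.121, 0.098], [0.813, 0.074, 0.098], [0.67, 0.068, 0.098]] [0.7403 0.0994 0.098 ] [np.float64(-5.3), np.float64(-88.3), np.float64(-177.9), np.float64(92.2)]
side blue [ 339    0   57   24 1220] [367.1  10.8] cap at z.055 [ 0.4903 -2.9451  0.053 ]
side blue [490   0  17  31 407] [499.6  14.4] cap at z.055 [-0.4436 -3.1483  0.053 ]
side blue [356  66  21  20 354] [365.5  75.7] cap at z.055 [ 0.4093 -1.0401  0.053 ]
side blue [308 176  13  13 147] [313.7 181.9] cap at z.055 [ 0.4694 -0.1401  0.053 ]
side blue [ 181  205   35   89 1602] [198. 249.] cap at z.055 [0.6113 0.1414 0.053 ]
mat [[90, 199], [103, 187], [181, 198], [166, 217]] [[0.811, 0.12, 0.098], [0.813, 0.076, 0.098], [0.667, 0.072, 0.098], [0.666, 0.134, 0.098]] [0.7392 0.1004 0.098 ] [np.float64(-87.2), np.float64(-178.1), np.float64(91.1), np.float64(-5.6)]
```

View pics/c.png

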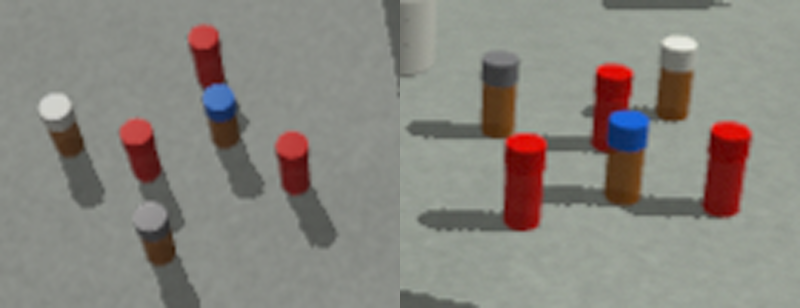

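The crop confirms the choice: one blue-capped amber vial among red look-alikes. Now I fit the cabinet pose by matching the blue front's silhouette in both views.

```bash
cat > fit.py <<'E'
from h import *
from scipy.optimize import minimize
def box(p,x0,x1,w,z0,z1):
    c,s=np.cos(p[2]),np.sin(p[2])
    return [(p[0]+c*x-s*y,p[1]+s*x+c*y,z) for x in(x0,x1) for y in(-w,w) for z in(z0,z1)]
C={k:calibration(k) for k in("scene","side")}
def pr(cam,P):
    c=C[cam];E=np.array(c["extrinsics"]);Q=np.array(P)@E[:3,:3].T+E[:3,3]
    return np.c_[c["fx"]*Q[:,0]/Q[:,2]+c["cx"],c["fy"]*Q[:,1]/Q[:,2]+c["cy"]]
E
python3 - <<'E'
from fit import *
obs={}
for cam,n,roi in(("scene","a",(300,170,380,200)),("side","b",(175,200,222,300))):
    hsv=cv2.cvtColor(cv2.imread(f"pics/{n}.png"),cv2.COLOR_BGR2HSV)
    m=np.zeros(hsv.shape[:2],np.uint8);x0,y0,x1,y1=roi
    m[y0:y1,x0:x1]=cv2.inRange(hsv,(100,100,20),(130,255,255))[y0:y1,x0:x1]
    obs[cam]=m
def rend(cam,p):
    def poly(P):
        m=np.zeros((384*4,512*4),np.uint8);h=cv2.convexHull(((pr(cam,P)+.5)*4).astype(np.float32))
        cv2.fillConvexPoly(m,np.round(h*16).astype(int),255,shift=4);return m
    f=poly(box(p,-.118,-.108,.07,.008,.088))
    if cam=="scene": f[poly(box(p,-.09,.10,.085,0,.097))>0]=0
    return cv2.resize(f,(512,384),interpolation=cv2.INTER_AREA)
def cost(p): return sum(np.abs(rend(c,p).astype(float)-obs[c]).sum()/255 for c in obs)
best=None
for y in(-.1,-.05,0,.05,.1):
    r=minimize(cost,[.726,.132,y],method="Nelder-Mead",options=dict(initial_simplex=[[.72,.13,y],[.735,.13,y],[.72,.14,y],[.72,.13,y+.06]]))
    if best is None or r.fun<best.fun:best=r
p=best.x;print(p.round(4),np.degrees(p[2]).round(2),best.fun,{c:int(obs[c].sum()/255) for c in obs},[(cost(p+d)) for d in([0,0,.03],[0,0,-.03])])
c,s=np.cos(p[2]),np.sin(p[2])
for n,x in(("face",-.118),("face_out",-.193),("socket_out",-.149)): print(n,(p[0]+c*x).round(4),(p[1]+s*x).round(4))
E
```

```text
[0.7269 0.1324 0.0498] 2.86 208.0156862745098 {'scene': 460, 'side': 1670} [np.float64(357.69019607843137), np.float64(320.6823529411765)]
face 0.609 0.1266
face_out 0.5341 0.1228
socket_out 0.5781 0.125
```

```bash
R='' ; python3 -m handwheel '[{"delta_pos":[0.3,0.9,0],"dr":[0,0,-1.7]},{"delta_pos":[0.3,0.9,0],"dr":[0,0,-1.7]},{"delta_pos":[0.3,0.9,0],"dr":[0,0,-1.7]},{"delta_pos":[0.3,0.9,0],"dr":[0,0,-1.7]},{"delta_pos":[0.3,0.9,0],"dr":[0,0,-1.7]},{"delta_pos":[0.3,0.9,0],"dr":[0,0,-1.7]},{"delta_pos":[0.3,0.9,0],"dr":[0,0,-1.7]},{"delta_pos":[0.3,0.9,0],"dr":[0,0,-1.7]},{"delta_pos":[0.3,0.9,0],"dr":[0,0,-1.7]},{"delta_pos":[0.3,0.9,0],"dr":[0,0,-1.7]}]' 1 20 && python3 -m handwheel '[{"delta_pos":[0.3,0.9,0],"dr":[0,0,0]},{"delta_pos":[0.3,0.9,0],"dr":[0,0,0]},{"delta_pos":[0.3,0.9,0],"dr":[0,0,0]},{"delta_pos":[0.3,0.9,0],"dr":[0,0,0]},{"delta_pos":[0.3,0.9,0],"dr":[0,0,0]},{"delta_pos":[0.3,0.9,0],"dr":[0,0,0]},{"delta_pos":[0.3,0.9,0],"dr":[0,0,0]},{"delta_pos":[0.3,0.9,0],"dr":[0,0,0]},{"delta_pos":[0.3,0.9,0],"dr":[0,0,0]},{"delta_pos":[0.3,0.9,0],"dr":[0,0,0]}]' && python3 -m handwheel '[{"delta_pos":[0.3,0.9,0],"dr":[0,0,0]},{"delta_pos":[0.3,0.9,0],"dr":[0,0,0]},{"delta_pos":[0.3,0.9,0],"dr":[0,0,0]},{"delta_pos":[0.3,0.9,0],"dr":[0,0,0]},{"delta_pos":[0.3,0.9,0],"dr":[0,0,0]},{"delta_pos":[0.3,0.9,0],"dr":[0,0,0]},{"delta_pos":[0.3,0.9,0],"dr":[0,0,0]},{"delta_pos":[0.3,0.6,0],"dr":[0,0,0]},{"delta_pos":[0,0,0],"dr":[0,0,0]},{"delta_pos":[0,0,0],"dr":[0,0,0]}]'
python3 - <<'E'
from h import *
save("wrist","d");print(get_state()["force"])
for q in("face","cabinet"):
    print(q,[(np.round(x["location"]),round(x["conf"],2),atz("wrist",x["location"],.048 if q=="face" else 0).round(3)) for x in mark_of("wrist",q)[:3]])
E
```

```text
t: 1.9
eef_pos: [0.3196, -0.3638, 0.2458]
ee_rot: [-3.141, 0.0, -3.093]
force: [0.6, -0.2, -0.5]
width: 0.0133
gripper_force: 0.0
t: 2.9
eef_pos: [0.4096, -0.0936, 0.2459]
ee_rot: [3.141, 0.001, -3.091]
force: [-0.5, -0.9, 0.5]
width: 0.0003
gripper_force: 0.0
t: 3.9
eef_pos: [0.4814, 0.1122, 0.2453]
ee_rot: [-3.141, -0.001, -3.091]
force: [-0.1, 0.4, -0.3]
width: 0.0004
gripper_force: 0.0
[ 0.08672967 -0.34875153  0.11725706]
face []
cabinet []
```

View pics/d.png

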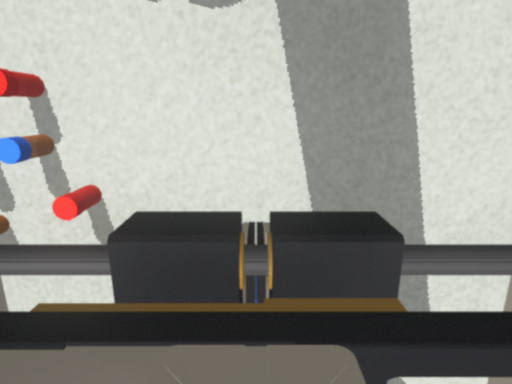

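The wrist camera looks towards the robot: blue vial at (15,149), red ones at (80,200) and (20,83). It doesn't show the drawer, so I'll find the face by feel.

```bash
cat > chk.py <<'E'
import sys
from station import get_state
import numpy as np
F=[get_state()["force"]]
s=get_state();f=s["force"];print("F",f.round(2),"pos",s["eef_pos"].round(4),flush=True)
sys.exit(0 if -f[0]<float(sys.argv[1]) else 1)
E
python3 -m handwheel '[{"delta_pos":[0.3,0.06,-0.77],"dr":[0,0,0]},{"delta_pos":[0.3,0.06,-0.77],"dr":[0,0,0]},{"delta_pos":[0.3,0.06,-0.77],"dr":[0,0,0]},{"delta_pos":[0.3,0.06,-0.77],"dr":[0,0,0]},{"delta_pos":[0.3,0.06,-0.77],"dr":[0,0,0]},{"delta_pos":[0.3,0.06,-0.77],"dr":[0,0,0]},{"delta_pos":[0.3,0.06,-0.77],"dr":[0,0,0]},{"delta_pos":[0.3,0.06,-0.77],"dr":[0,0,0]},{"delta_pos":[0,0,0],"dr":[0,0,0]},{"delta_pos":[0,0,0],"dr":[0,0,0]}]' && python3 chk.py 3 && python3 -m handwheel '[{"delta_pos":[0.1,0,0],"dr":[0,0,0]},{"delta_pos":[0.1,0,0],"dr":[0,0,0]},{"delta_pos":[0.1,0,0],"dr":[0,0,0]},{"delta_pos":[0.1,0,0],"dr":[0,0,0]},{"delta_pos":[0,0,0],"dr":[0,0,0]},{"delta_pos":[0,0,0],"dr":[0,0,0]}]' && python3 chk.py 3
python3 - <<'E'
from h import *
a=save("side","e")[150:330,100:340];cv2.imwrite("pics/e2.png",cv2.resize(a,None,fx=3,fy=3)[:,:,::-1])
E
```

```text
t: 5.05
eef_pos: [0.5532, 0.1259, 0.0609]
ee_rot: [-3.141, -0.001, -3.092]
force: [0.0, 0.2, 0.5]
width: 0.0005
gripper_force: 0.0
F [0.05 0.21 0.5 ] pos [0.5532 0.1259 0.0609]
t: 5.65
eef_pos: [0.5654, 0.1266, 0.0608]
ee_rot: [3.142, -0.0, -3.092]
force: [-0.8, -0.1, 0.1]
width: 0.0005
gripper_force: 0.0
F [-0.77 -0.14  0.08] pos [0.5654 0.1266 0.0608]
```

View pics/e2.png

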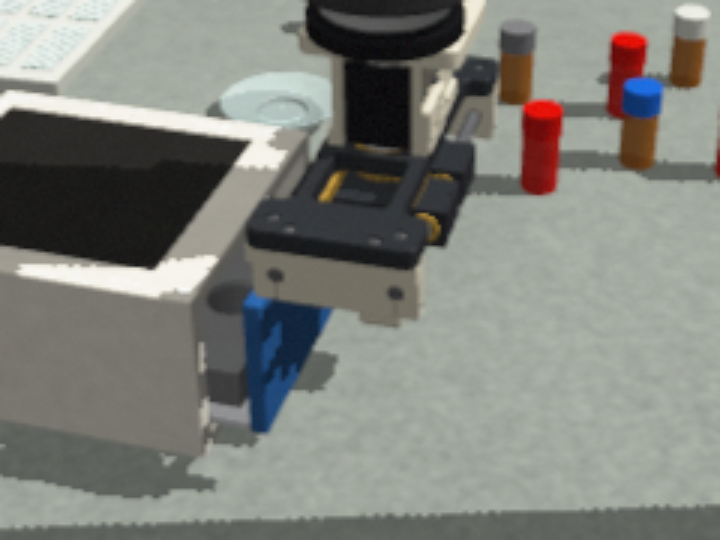

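The side view shows the fingers just in front of the blue front at about (285,350) in the crop, with the body above its top edge. I advance in small steps with a force check after each.

```bash
python3 -m handwheel '[{"delta_pos":[0.1,0,0],"dr":[0,0,0]},{"delta_pos":[0.1,0,0],"dr":[0,0,0]},{"delta_pos":[0.1,0,0],"dr":[0,0,0]},{"delta_pos":[0.1,0,0],"dr":[0,0,0]},{"delta_pos":[0.1,0,0],"dr":[0,0,0]},{"delta_pos":[0,0,0],"dr":[0,0,0]}]' >/dev/null; python3 chk.py 3 && python3 -m handwheel '[{"delta_pos":[0.05,0,0],"dr":[0,0,0]},{"delta_pos":[0.05,0,0],"dr":[0,0,0]},{"delta_pos":[0,0,0],"dr":[0,0,0]}]' >/dev/null; python3 chk.py 3 && python3 -m handwheel '[{"delta_pos":[0.05,0,0],"dr":[0,0,0]},{"delta_pos":[0.05,0,0],"dr":[0,0,0]},{"delta_pos":[0,0,0],"dr":[0,0,0]}]' >/dev/null && python3 chk.py 3 && python3 -m handwheel '[{"delta_pos":[0.05,0,0],"dr":[0,0,0]},{"delta_pos":[0.05,0,0],"dr":[0,0,0]},{"delta_pos":[0,0,0],"dr":[0,0,0]}]' >/dev/null && python3 chk.py 3 && python3 -m handwheel '[{"delta_pos":[0.05,0,0],"dr":[0,0,0]},{"delta_pos":[0.05,0,0],"dr":[0,0,0]},{"delta_pos":[0,0,0],"dr":[0,0,0]}]' >/dev/null && python3 chk.py 3 && python3 -m handwheel '[{"delta_pos":[0.05,0,0],"dr":[0,0,0]},{"delta_pos":[0.05,0,0],"dr":[0,0,0]},{"delta_pos":[0,0,0],"dr":[0,0,0]}]' >/dev/null && python3 chk.py 3 && python3 -m handwheel '[{"delta_pos":[0.05,0,0],"dr":[0,0,0]},{"delta_pos":[0.05,0,0],"dr":[0,0,0]},{"delta_pos":[0,0,0],"dr":[0,0,0]}]' >/dev/null && python3 chk.py 3 && python3 -m handwheel '[{"delta_pos":[0.05,0,0],"dr":[0,0,0]},{"delta_pos":[0.05,0,0],"dr":[0,0,0]},{"delta_pos":[0,0,0],"dr":[0,0,0]}]' >/dev/null && python3 chk.py 3
```

```text
F [-0.69  0.11 -0.5 ] pos [0.5808 0.1266 0.0607]
F [-0.34  1.31  0.14] pos [0.5835 0.1266 0.0608]
F [0.4  0.65 0.02] pos [0.5866 0.1266 0.0608]
F [-0.38  0.23  0.26] pos [0.5896 0.1266 0.0608]
F [-0.92 -0.57  0.98] pos [0.5926 0.1266 0.0608]
F [ 0.5  -0.15  0.03] pos [0.5956 0.1266 0.0608]
F [-3.89  1.24  2.59] pos [0.5978 0.1265 0.0606]
```

```bash
m(){ :; }; python3 -m handwheel '[{"delta_pos":[0.033,0,0],"dr":[0,0,0]},{"delta_pos":[0,0,0],"dr":[0,0,0]}]' >/dev/null; python3 chk.py 7 && python3 -m handwheel '[{"delta_pos":[0.033,0,0],"dr":[0,0,0]},{"delta_pos":[0,0,0],"dr":[0,0,0]}]' >/dev/null && python3 chk.py 7 && python3 -m handwheel '[{"delta_pos":[0.033,0,0],"dr":[0,0,0]},{"delta_pos":[0,0,0],"dr":[0,0,0]}]' >/dev/null && python3 chk.py 7 && python3 -m handwheel '[{"delta_pos":[0.033,0,0],"dr":[0,0,0]},{"delta_pos":[0,0,0],"dr":[0,0,0]}]' >/dev/null && python3 chk.py 7 && python3 -m handwheel '[{"delta_pos":[0.033,0,0],"dr":[0,0,0]},{"delta_pos":[0,0,0],"dr":[0,0,0]}]' >/dev/null && python3 chk.py 7 && python3 -m handwheel '[{"delta_pos":[0.025,0,0],"dr":[0,0,0]},{"delta_pos":[0,0,0],"dr":[0,0,0]}]' >/dev/null && python3 chk.py 7 && python3 -m handwheel '[{"delta_pos":[0.025,0,0],"dr":[0,0,0]},{"delta_pos":[0,0,0],"dr":[0,0,0]}]' >/dev/null && python3 chk.py 7 && python3 -m handwheel '[{"delta_pos":[0.025,0,0],"dr":[0,0,0]},{"delta_pos":[0,0,0],"dr":[0,0,0]}]' >/dev/null && python3 chk.py 7 && python3 -m handwheel '[{"delta_pos":[0.025,0,0],"dr":[0,0,0]},{"delta_pos":[0,0,0],"dr":[0,0,0]}]' >/dev/null && python3 chk.py 7 && python3 -m handwheel '[{"delta_pos":[0.025,0,0],"dr":[0,0,0]},{"delta_pos":[0,0,0],"dr":[0,0,0]}]' >/dev/null && python3 chk.py 7
```

```text
F [-4.25  1.5   1.58] pos [0.5989 0.1266 0.0606]
F [-4.88  1.24  2.28] pos [0.6    0.1266 0.0606]
F [-4.56  1.48  1.63] pos [0.6012 0.1266 0.0606]
F [-4.33  2.64  1.81] pos [0.6022 0.1267 0.0606]
F [-3.77  1.35  1.19] pos [0.6032 0.1267 0.0607]
F [-4.27  2.67  0.79] pos [0.6039 0.1267 0.0606]
F [-3.81  2.39  1.13] pos [0.6047 0.1267 0.0606]
F [-5.42  2.75  2.09] pos [0.6054 0.1267 0.0606]
F [-6.81  3.51  3.09] pos [0.6057 0.1267 0.0606]
F [-8.89  4.83  4.19] pos [0.606  0.1268 0.0606]
```

The total force is about 11 N at roughly 8 mm of travel, so the latch has worked. I back off.

```bash
python3 -m handwheel '[{"delta_pos":[-0.5,0,0],"dr":[0,0,0]},{"delta_pos":[-0.9,-0.04,0],"dr":[0,0,0]},{"delta_pos":[-0.9,-0.04,0],"dr":[0,0,0]},{"delta_pos":[-0.9,-0.04,0],"dr":[0,0,0]},{"delta_pos":[-0.8,-0.04,0],"dr":[0,0,0]},{"delta_pos":[0,0,0.9],"dr":[0,0,0]},{"delta_pos":[0,0,0.9],"dr":[0,0,0]},{"delta_pos":[0,0,0.9],"dr":[0,0,0]},{"delta_pos":[0,0,0.9],"dr":[0,0,0]},{"delta_pos":[0,0,0.3],"dr":[0,0,0]}]' 0.0
python3 - <<'E'
from h import *
a=save("side","f")[150:330,50:330];b=save("scene","g")[130:300,280:430]
cv2.imwrite("pics/fg.png",np.hstack([cv2.resize(a,(480,309)),cv2.resize(b,(273,309))])[:,:,::-1])
for cam in("scene","side"):
  for q in("face","socket","vial"):
    mark=mark_of(cam,q);print(cam,q,[(np.round(x["location"]),round(x["conf"],2),np.round(atz(cam,x["location"],dict(face=.048,socket=.014,vial=0)[q]),4)) for x in mark[:4]])
E
```

```text
t: 11.1
eef_pos: [0.4893, 0.1226, 0.1812]
ee_rot: [3.139, 0.006, -3.091]
force: [-0.2, 0.6, -0.3]
width: 0.0438
gripper_force: 0.0
scene face [(array([323., 167.]), 0.92, array([0.5303, 0.1138, 0.048 ]))]
scene socket [(array([334., 191.]), 0.81, array([0.5864, 0.1318, 0.014 ]))]
scene vial [(array([221., 175.]), 0.68, array([ 0.4705, -0.1451, -0.    ])), (array([218., 153.]), 0.54, array([ 0.3954, -0.1456,  0.    ])), (array([245., 191.]), 0.53, array([ 0.5319, -0.0923,  0.    ])), (array([196., 183.]), 0.5, array([ 0.4837, -0.2135,  0.    ]))]
side face [(array([246., 254.]), 0.66, array([0.5372, 0.1261, 0.048 ])), (array([140., 261.]), 0.23, array([0.6873, 0.1888, 0.048 ]))]
side socket [(array([222., 267.]), 0.63, array([0.576 , 0.1267, 0.014 ])), (array([190., 187.]), 0.33, array([ 0.7293, -0.1124,  0.014 ]))]
side vial [(array([343., 204.]), 0.93, array([ 0.4057, -0.159 ,  0.    ])), (array([312., 204.]), 0.79, array([ 0.4698, -0.1426,  0.    ])), (array([305., 187.]), 0.65, array([ 0.4952, -0.2116,  0.    ])), (array([276., 212.]), 0.61, array([ 0.533 , -0.0873,  0.    ]))]
```

View pics/fg.png

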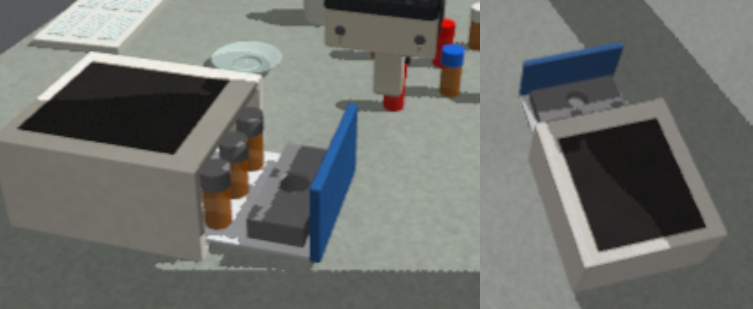

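The drawer is out: block and round socket show at crop (295,180) on the left and (577,100) on the right, with other vials stored behind. I refine the socket position.

Run:
```python
from fit import *
obs={}
for cam,n,roi in(("scene","g",(295,140,380,200)),("side","f",(225,200,265,310))):
    hsv=cv2.cvtColor(cv2.imread(f"pics/{n}.png"),cv2.COLOR_BGR2HSV)
    m=np.zeros(hsv.shape[:2],np.uint8);x0,y0,x1,y1=roi
    m[y0:y1,x0:x1]=cv2.inRange(hsv,(100,100,20),(130,255,255))[y0:y1,x0:x1]
    obs[cam]=m
def rend(cam,p):
    m=np.zeros((384*4,512*4),np.uint8);h=cv2.convexHull(((pr(cam,box(p,-.193,-.183,.07,.008,.088))+.5)*4).astype(np.float32))
    cv2.fillConvexPoly(m,np.round(h*16).astype(int),255,shift=4)
    return cv2.resize(m,(512,384),interpolation=cv2.INTER_AREA)
for cams in(["scene","side"],["scene"],["side"]):
    cost=lambda p:sum(np.abs(rend(c,p).astype(float)-obs[c]).sum()/255 for c in cams)
    r=min((minimize(cost,[.727,.13,y],method="Nelder-Mead",options=dict(initial_simplex=[[.72,.13,y],[.735,.13,y],[.72,.14,y],[.72,.13,y+.06]])) for y in(-.05,0,.05,.1)),key=lambda r:r.fun)
    p=r.x;c,s=np.cos(p[2]),np.sin(p[2]);print(cams,p.round(4),np.degrees(p[2]).round(2),round(r.fun),[int(obs[k].sum()/255) for k in cams],"face_out",(p[0]-c*.193).round(4),(p[1]-s*.193).round(4),"socket",(p[0]-c*.149).round(4),(p[1]-s*.149).round(4))
    if len(cams)==2: P=p
c,s=np.cos(P[2]),np.sin(P[2])
S=np.array([P[0]-c*.149,P[1]-s*.149])
for cam,n in(("scene","g"),("side","f")):
    q=proj(cam,[*S,.036]);im=cv2.imread(f"pics/{n}.png");u,v=q.round().astype(int)
    k=im[v-25:v+25,u-30:u+30].copy();k=cv2.resize(k,None,fx=6.5,fy=6.5,interpolation=2)
    th=np.linspace(0,6.3,80);pp=np.array([proj(cam,[S[0]+.01375*np.cos(t),S[1]+.01375*np.sin(t),.036]) for t in th])
    cv2.polylines(k,[((pp-[u-30,v-25]+.5)*6.5).astype(int)],True,(0,255,0),1);cv2.imwrite(f"pics/k{cam}.png",k)
cv2.imwrite("pics/k.png",np.hstack([cv2.imread("pics/kscene.png"),cv2.imread("pics/kside.png")]))
```

```text
['scene', 'side'] [0.7269 0.1338 0.0503] 2.88 357 [892, 1353] face_out 0.5341 0.1241 socket 0.5781 0.1263
['scene'] [0.7231 0.1463 0.1015] 5.82 226 [892] face_out 0.5311 0.1267 socket 0.5749 0.1312
['side'] [0.7272 0.1322 0.0492] 2.82 106 [1353] face_out 0.5345 0.1227 socket 0.5784 0.1248
```

View pics/k.png

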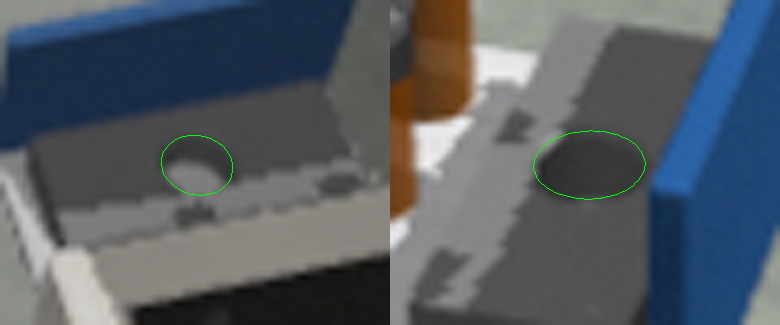

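The projected ring falls on the socket in both views, so the socket is at about (0.578, 0.126). Next I fetch the vial and look with the wrist camera on the way.

```bash
python3 -m handwheel '[{"delta_pos":[0.1,-0.88,0],"dr":[0,0,0]},{"delta_pos":[0.1,-0.88,0],"dr":[0,0,0]},{"delta_pos":[0.1,-0.88,0],"dr":[0,0,0]},{"delta_pos":[0.1,-0.88,0],"dr":[0,0,0]},{"delta_pos":[0.1,-0.88,0],"dr":[0,0,0]},{"delta_pos":[0.1,-0.88,0],"dr":[0,0,0]},{"delta_pos":[0.1,-0.88,0],"dr":[0,0,0]},{"delta_pos":[0.1,-0.88,0],"dr":[0,0,0]},{"delta_pos":[0.1,-0.88,0],"dr":[0,0,0]},{"delta_pos":[0.1,-0.88,0],"dr":[0,0,0]}]' >/dev/null; python3 -m handwheel '[{"delta_pos":[0,0,0],"dr":[0,0,0]},{"delta_pos":[0,0,0],"dr":[0,0,0]},{"delta_pos":[0,0,0],"dr":[0,0,0]}]'
python3 - <<'E'
from h import *
im=save("wrist","w");hsv=cv2.cvtColor(im,cv2.COLOR_RGB2HSV)
k,l,st,ce=cv2.connectedComponentsWithStats(cv2.inRange(hsv,(105,120,50),(125,255,255)))
print(ray("wrist",(256,192)))
for i in range(1,k):
    if st[i,4]>50: print(st[i],ce[i].round(1),atz("wrist",ce[i],.056).round(4))
E
```

```text
t: 12.8
eef_pos: [0.5169, -0.1418, 0.1773]
ee_rot: [3.142, -0.001, -3.091]
force: [0.9, 0.9, -0.6]
width: 0.0437
gripper_force: 0.0
(array([ 0.44931876, -0.14454914,  0.31659243]), array([ 0.25480484,  0.01515066, -0.96688652]))
[245 116  33  35 890] [261.  132.7] [ 0.4689 -0.139   0.056 ]
[ 455  208   57   36 1170] [490.5 220.4] [0.5328 0.0613 0.056 ]
```

View pics/w.png

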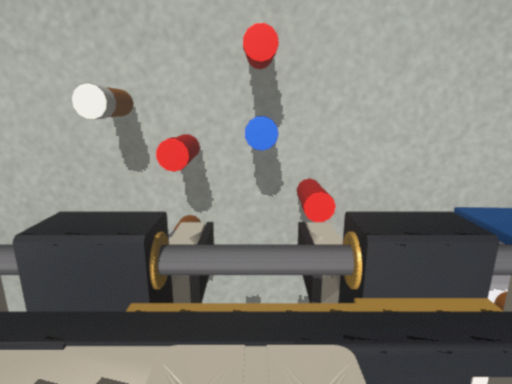

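The blue cap is almost directly under the wrist camera at (261,133), giving (0.4685, -0.139). The red vials at (175,153) and (319,205) are clear of the half-open fingers.

```bash
python3 -m handwheel '[{"delta_pos":[-0.8,0.05,0],"dr":[0,0,0]},{"delta_pos":[-0.8,0.05,0],"dr":[0,0,0]},{"delta_pos":[0,0,-0.72],"dr":[0,0,0]},{"delta_pos":[0,0,-0.72],"dr":[0,0,0]},{"delta_pos":[0,0,-0.72],"dr":[0,0,0]},{"delta_pos":[0,0,-0.72],"dr":[0,0,0]},{"delta_pos":[0,0,-0.72],"dr":[0,0,0]},{"delta_pos":[0,0,-0.72],"dr":[0,0,0]},{"delta_pos":[0,0,0],"dr":[0,0,0]},{"delta_pos":[0,0,0],"dr":[0,0,0]}]'
```

```text
t: 13.85
eef_pos: [0.4692, -0.1388, 0.0484]
ee_rot: [-3.141, -0.001, -3.09]
force: [-0.1, -0.0, 0.5]
width: 0.0438
gripper_force: 0.0
```

```bash
python3 -m handwheel '[{"delta_pos":[0,0,0],"dr":[0,0,0]},{"delta_pos":[0,0,0],"dr":[0,0,0]},{"delta_pos":[0,0,0],"dr":[0,0,0]},{"delta_pos":[0,0,0],"dr":[0,0,0]},{"delta_pos":[0,0,0],"dr":[0,0,0]},{"delta_pos":[0,0,0],"dr":[0,0,0]},{"delta_pos":[0,0,0],"dr":[0,0,0]},{"delta_pos":[0,0,0],"dr":[0,0,0]}]' 1 15; python3 -m handwheel '[{"delta_pos":[0,0,0.2],"dr":[0,0,0]},{"delta_pos":[0,0,0.6],"dr":[0,0,0]},{"delta_pos":[0,0,0.9],"dr":[0,0,0]},{"delta_pos":[0,0,0.9],"dr":[0,0,0]},{"delta_pos":[0,0,0.9],"dr":[0,0,0]},{"delta_pos":[0,0,0.5],"dr":[0,0,0]},{"delta_pos":[0,0,0.2],"dr":[0,0,0]},{"delta_pos":[0,0,0],"dr":[0,0,0]},{"delta_pos":[0,0,0],"dr":[0,0,0]}]'
python3 - <<'E'
from h import *
im=save("wrist","x");hsv=cv2.cvtColor(im,cv2.COLOR_RGB2HSV)
k,l,st,ce=cv2.connectedComponentsWithStats(cv2.inRange(hsv,(105,120,50),(125,255,255)))
for i in range(1,k):
    if st[i,4]>50: print(st[i],ce[i].round(1))
a=save("side","y")[60:240,230:380];b=im
cv2.imwrite("pics/xy.png",np.hstack([cv2.resize(a,(320,384)),cv2.resize(b,(480,384))])[:,:,::-1])
E
```

```text
t: 14.65
eef_pos: [0.4699, -0.1392, 0.049]
ee_rot: [-3.141, 0.002, -3.091]
force: [-0.7, 0.8, 6.2]
width: 0.0263
gripper_force: 15.0
t: 15.55
eef_pos: [0.4685, -0.1392, 0.1733]
ee_rot: [3.141, -0.001, -3.092]
force: [0.3, 0.1, -0.9]
width: 0.0267
gripper_force: 15.0
[229 224  53  21 848] [255.1 235.6]
[231 275  52  16 641] [256.1 281.3]
[463 275  47  32 832] [491.3 286. ]
```

View pics/xy.png

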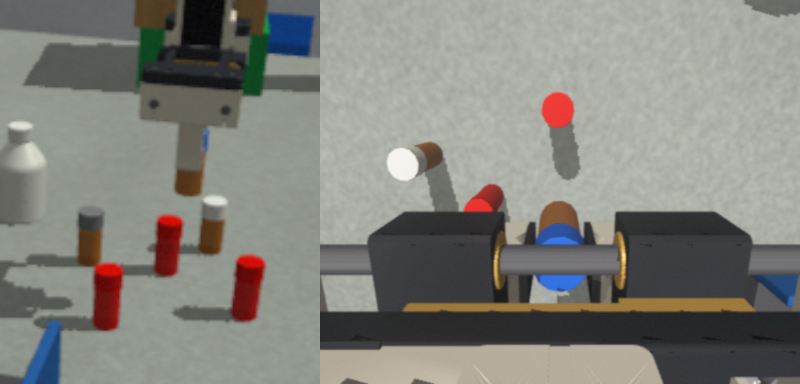

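The vial is held upright (amber body at (560,215) right, (190,180) left). I carry it over the socket and check its offset from the TCP.

```bash
python3 - <<'E'
from h import *
s=get_state();p=s["eef_pos"];th=np.linspace(0,6.3,60)
for o in(-.004,-.002,0,.002,.004):
    r=[]
    for z in(.0113,-.0067):
        q=np.array([proj("wrist",p+[o+.0135*np.cos(t),.0135*np.sin(t),z]) for t in th]);r+=[q.min(0).round(1),q.max(0).round(1)]
    print(o,[list(x) for x in r])
E
python3 -m handwheel '[{"delta_pos":[0.36,0.89,0],"dr":[0,0,0]},{"delta_pos":[0.36,0.89,0],"dr":[0,0,0]},{"delta_pos":[0.36,0.89,0],"dr":[0,0,0]},{"delta_pos":[0.36,0.89,0],"dr":[0,0,0]},{"delta_pos":[0.36,0.89,0],"dr":[0,0,0]},{"delta_pos":[0.36,0.89,0],"dr":[0,0,0]},{"delta_pos":[0.36,0.89,0],"dr":[0,0,0]},{"delta_pos":[0.36,0.89,0],"dr":[0,0,0]},{"delta_pos":[0.36,0.89,0],"dr":[0,0,0]},{"delta_pos":[0.36,0.85,0],"dr":[0,0,0]}]' >/dev/null; python3 -m handwheel '[{"delta_pos":[0,0,0],"dr":[0,0,0]},{"delta_pos":[0,0,0],"dr":[0,0,0]}]'
```

```text
-0.004 [[np.float64(223.3), np.float64(229.6)], [np.float64(285.6), np.float64(286.6)], [np.float64(226.9), np.float64(215.7)], [np.float64(282.2), np.float64(267.2)]]
-0.002 [[np.float64(223.2), np.float64(234.0)], [np.float64(285.2), np.float64(290.6)], [np.float64(226.8), np.float64(219.7)], [np.float64(281.9), np.float64(270.8)]]
0 [[np.float64(223.1), np.float64(238.4)], [np.float64(284.9), np.float64(294.6)], [np.float64(226.6), np.float64(223.6)], [np.float64(281.6), np.float64(274.4)]]
0.002 [[np.float64(223.0), np.float64(242.7)], [np.float64(284.6), np.float64(298.6)], [np.float64(226.5), np.float64(227.5)], [np.float64(281.3), np.float64(278.0)]]
0.004 [[np.float64(222.9), np.float64(247.0)], [np.float64(284.2), np.float64(302.5)], [np.float64(226.4), np.float64(231.4)], [np.float64(281.1), np.float64(281.6)]]
t: 16.85
eef_pos: [0.5766, 0.1269, 0.1727]
ee_rot: [-3.141, -0.002, -3.091]
force: [-0.9, -0.6, -1.3]
width: 0.0266
gripper_force: 15.0
```

```bash
cat > chz.py <<'E'
import sys
from station import get_state
s=get_state();f=s["force"];print("F",f.round(2),"M",s["moment"].round(2),"pos",s["eef_pos"].round(4),"rot",s["ee_rot"].round(3),flush=True)
sys.exit(0 if abs(f[2])<float(sys.argv[1]) and abs(f[0])<6 and abs(f[1])<6 else 1)
E
python3 -m handwheel '[{"delta_pos":[0.02,-0.01,-0.55],"dr":[0,0,0]},{"delta_pos":[0.02,-0.01,-0.55],"dr":[0,0,0]},{"delta_pos":[0,0,-0.55],"dr":[0,0,0]},{"delta_pos":[0,0,-0.55],"dr":[0,0,0]},{"delta_pos":[0,0,-0.4],"dr":[0,0,0]},{"delta_pos":[0,0,-0.15],"dr":[0,0,0]},{"delta_pos":[0,0,0],"dr":[0,0,0]},{"delta_pos":[0,0,0],"dr":[0,0,0]}]' >/dev/null; python3 chz.py 5
python3 - <<'E'
from fit import *
# amber body between tip and base: measured centre vs projected, bias of each camera
p=get_state()["eef_pos"]
for cam in("scene","side"):
    im=save(cam,"ins_"+cam);hsv=cv2.cvtColor(im,cv2.COLOR_RGB2HSV)
    a=np.array([proj(cam,[p[0]+.0125*np.cos(t),p[1]+.0125*np.sin(t),p[2]-.0485+h]) for t in np.linspace(0,6.28,40) for h in(0,.029)])
    x0,y0=np.floor(a.min(0)).astype(int);x1,y1=np.ceil(a.max(0)).astype(int)
    print(cam,"expected",a.min(0).round(1),a.max(0).round(1))
    m=cv2.inRange(hsv,(5,120,40),(22,255,255));y,x=np.nonzero(m[y0-6:y1+7,x0-6:x1+7])
    if len(x): print("amber",x.min()+x0-6,y.min()+y0-6,x.max()+1+x0-6,y.max()+1+y0-6,len(x))
E
```

```text
F [ 0.63 -0.57 -0.6 ] M [ 0.03 -0.05 -0.05] pos [0.5787 0.126  0.0922] rot [ 3.141e+00  1.000e-03 -3.092e+00]
scene expected [328.2 171.7] [340.3 186.7]
amber 324 165 339 186 66
side expected [212.6 232.3] [228.6 256.5]
amber 214 235 229 256 177
```

```bash
python3 -m handwheel '[{"delta_pos":[0,0,-0.1],"dr":[0,0,0]},{"delta_pos":[0,0,-0.1],"dr":[0,0,0]},{"delta_pos":[0,0,0],"dr":[0,0,0]}]' >/dev/null; python3 chz.py 4 && python3 -m handwheel '[{"delta_pos":[0,0,-0.04],"dr":[0,0,0]},{"delta_pos":[0,0,0],"dr":[0,0,0]}]' >/dev/null; python3 chz.py 4 && python3 -m handwheel '[{"delta_pos":[0,0,-0.04],"dr":[0,0,0]},{"delta_pos":[0,0,0],"dr":[0,0,0]}]' >/dev/null && python3 chz.py 4 && python3 -m handwheel '[{"delta_pos":[0,0,-0.04],"dr":[0,0,0]},{"delta_pos":[0,0,0],"dr":[0,0,0]}]' >/dev/null && python3 chz.py 4 && python3 -m handwheel '[{"delta_pos":[0,0,-0.04],"dr":[0,0,0]},{"delta_pos":[0,0,0],"dr":[0,0,0]}]' >/dev/null && python3 chz.py 4 && python3 -m handwheel '[{"delta_pos":[0,0,-0.04],"dr":[0,0,0]},{"delta_pos":[0,0,0],"dr":[0,0,0]}]' >/dev/null && python3 chz.py 4
```

```text
F [-0.63  0.94 -0.22] M [-0.02  0.05  0.04] pos [0.578  0.1259 0.0853] rot [-3.141e+00 -1.000e-03 -3.092e+00]
F [ 0.05 -0.32  1.84] M [-0.02  0.16 -0.02] pos [0.5785 0.1261 0.0846] rot [-3.142  0.    -3.091]
F [-0.63  0.04  6.7 ] M [-0.13  0.56 -0.03] pos [0.5789 0.1262 0.0842] rot [ 3.141e+00  1.000e-03 -3.091e+00]
```

Contact on the rim. The moment suggests the touch is on the -x side, so I lift slightly, shift 1.2 mm in +x and feel again.

```bash
python3 -m handwheel '[{"delta_pos":[0,0,0.06],"dr":[0,0,0]},{"delta_pos":[0.04,0,0],"dr":[0,0,0]},{"delta_pos":[0,0,-0.04],"dr":[0,0,0]},{"delta_pos":[0,0,0],"dr":[0,0,0]}]' >/dev/null; python3 chz.py 4;  python3 -m handwheel '[{"delta_pos":[0,0,-0.03],"dr":[0,0,0]},{"delta_pos":[0,0,0],"dr":[0,0,0]}]' >/dev/null; python3 chz.py 4 &&  python3 -m handwheel '[{"delta_pos":[0,0,-0.03],"dr":[0,0,0]},{"delta_pos":[0,0,0],"dr":[0,0,0]}]' >/dev/null && python3 chz.py 4
```

```text
F [-1.29  0.06  6.29] M [-0.04  0.56 -0.06] pos [0.5801 0.1262 0.0846] rot [ 3.141e+00  1.000e-03 -3.091e+00]
F [-2.52  0.1  11.57] M [-0.17  0.95 -0.04] pos [0.5804 0.1263 0.0844] rot [ 3.141e+00  2.000e-03 -3.091e+00]
```

Contact came earlier and Fx pushes towards -x, so the rim is on the +x side. I go the other way.

```bash
python3 -m handwheel '[{"delta_pos":[0,0,0.1],"dr":[0,0,0]},{"delta_pos":[-0.11,0,0],"dr":[0,0,0]},{"delta_pos":[0,0,-0.04],"dr":[0,0,0]},{"delta_pos":[0,0,0],"dr":[0,0,0]}]' >/dev/null; python3 chz.py 4 &&  python3 -m handwheel '[{"delta_pos":[0,0,-0.03],"dr":[0,0,0]},{"delta_pos":[0,0,0],"dr":[0,0,0]}]' >/dev/null && python3 chz.py 4 &&  python3 -m handwheel '[{"delta_pos":[0,0,-0.03],"dr":[0,0,0]},{"delta_pos":[0,0,0],"dr":[0,0,0]}]' >/dev/null && python3 chz.py 4 &&  python3 -m handwheel '[{"delta_pos":[0,0,-0.03],"dr":[0,0,0]},{"delta_pos":[0,0,0],"dr":[0,0,0]}]' >/dev/null && python3 chz.py 4 &&  python3 -m handwheel '[{"delta_pos":[0,0,-0.03],"dr":[0,0,0]},{"delta_pos":[0,0,0],"dr":[0,0,0]}]' >/dev/null && python3 chz.py 4 &&  python3 -m handwheel '[{"delta_pos":[0,0,-0.03],"dr":[0,0,0]},{"delta_pos":[0,0,0],"dr":[0,0,0]}]' >/dev/null && python3 chz.py 4
```

```text
F [-0.34  0.26  2.88] M [-0.01  0.21  0.03] pos [0.5761 0.126  0.0847] rot [-3.141 -0.    -3.091]
F [-1.29  0.08  6.19] M [-0.19  0.45  0.03] pos [0.5767 0.1261 0.0843] rot [-3.142e+00  1.000e-03 -3.091e+00]
```

Still on the rim. I compare the projected vial with the pictures to find the camera bias.

Run:
```python
from h import *
p=get_state()["eef_pos"];th=np.linspace(0,6.28,60);out=[]
for cam in("scene","side"):
    im=save(cam,"n_"+cam)[:,:,::-1];S=10
    u,v=proj(cam,[p[0],p[1],.045]).round().astype(int)
    k=cv2.resize(im[v-22:v+23,u-20:u+20],None,fx=S,fy=S,interpolation=0)
    def ring(c,r,z,col):
        q=np.array([proj(cam,[c[0]+r*np.cos(t),c[1]+r*np.sin(t),z]) for t in th]);cv2.polylines(k,[((q-[u-20,v-22]+.5)*S).astype(int)],True,col,1)
    ring(p,.0125,.036,(255,255,0));ring(p,.0125,.066,(255,255,0));ring((.578,.1263),.01375,.036,(0,255,0))
    out.append(k)
cv2.imwrite("pics/n.png",np.hstack(out))
```

```text
(no output)
```

View pics/n.png

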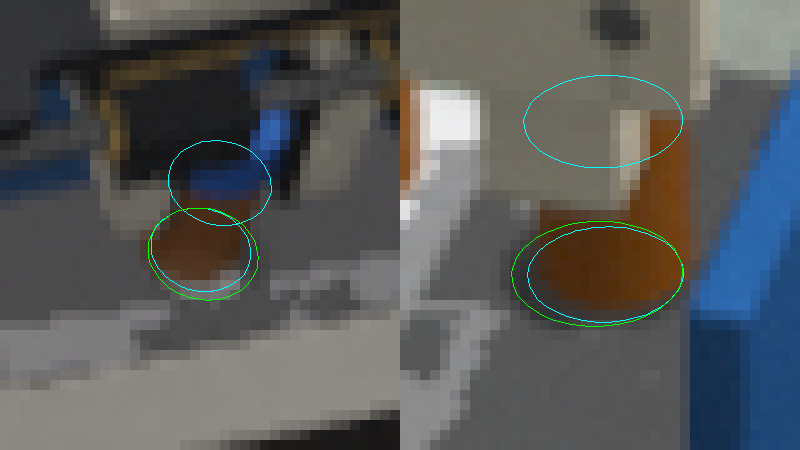

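The picture shows the vial sitting off the hole: the dark crescent in the side view at (525,290) is uncovered on the left and below, the lit socket floor in the scene at (232,280). I solve for the shift.

Run:
```python
from h import *
p=get_state()["eef_pos"].copy();p[2]=.036
A=[];b=[]
for cam,d in(("side",(-1.8,1.4)),("scene",(.5,1.1))):
    J=np.c_[[proj(cam,p+e)-proj(cam,p) for e in([.001,0,0],[0,.001,0])]].T;print(cam,J.round(2).tolist());A.append(J);b.append(d)
    print(np.linalg.solve(J,d))
print(np.linalg.lstsq(np.vstack(A),np.hstack(b),rcond=None)[0],p)
```

```text
side [[-0.59, -0.2], [-0.11, 0.37]]
[1.59439363 4.31382256]
scene [[0.11, 0.38], [0.33, -0.07]]
[3.41351124 0.28124626]
[2.26989392 2.35277403] [0.57661974 0.12608027 0.036     ]
```

```bash
python3 -m handwheel '[{"delta_pos":[0,0,0.1],"dr":[0,0,0]},{"delta_pos":[0.07,0.08,0],"dr":[0,0,0]},{"delta_pos":[0,0,-0.06],"dr":[0,0,0]},{"delta_pos":[0,0,0],"dr":[0,0,0]}]' >/dev/null; python3 chz.py 4 &&  python3 -m handwheel '[{"delta_pos":[0,0,-0.04],"dr":[0,0,0]},{"delta_pos":[0,0,0],"dr":[0,0,0]}]' >/dev/null && python3 chz.py 4 &&  python3 -m handwheel '[{"delta_pos":[0,0,-0.04],"dr":[0,0,0]},{"delta_pos":[0,0,0],"dr":[0,0,0]}]' >/dev/null && python3 chz.py 4 &&  python3 -m handwheel '[{"delta_pos":[0,0,-0.04],"dr":[0,0,0]},{"delta_pos":[0,0,0],"dr":[0,0,0]}]' >/dev/null && python3 chz.py 4 &&  python3 -m handwheel '[{"delta_pos":[0,0,-0.04],"dr":[0,0,0]},{"delta_pos":[0,0,0],"dr":[0,0,0]}]' >/dev/null && python3 chz.py 4 &&  python3 -m handwheel '[{"delta_pos":[0,0,-0.04],"dr":[0,0,0]},{"delta_pos":[0,0,0],"dr":[0,0,0]}]' >/dev/null && python3 chz.py 4;grep -c . /dev/null; python3 -c "from station import get_state;print(get_state()['t'])"
```

```text
F [-0.57  0.37 -0.82] M [-0.02 -0.04 -0.01] pos [0.578  0.1284 0.0844] rot [-3.141e+00 -1.000e-03 -3.092e+00]
F [ 0.67  0.04 -0.27] M [ 0.01 -0.07 -0.01] pos [0.5781 0.1283 0.0835] rot [-3.141e+00 -1.000e-03 -3.092e+00]
F [-0.97  0.05 -0.31] M [-0.02 -0.03 -0.01] pos [0.5782 0.1284 0.0825] rot [-3.142 -0.    -3.092]
F [ 0.27  0.34 -1.18] M [-0.1   0.03 -0.01] pos [0.5782 0.1284 0.0813] rot [-3.142 -0.    -3.092]
F [-0.18  1.51 -0.26] M [-0.01 -0.04 -0.07] pos [0.5782 0.1283 0.0801] rot [-3.142 -0.    -3.092]
F [ 0.03 -0.18 -0.55] M [-0.02  0.01 -0.04] pos [0.5782 0.1284 0.0789] rot [-3.142 -0.    -3.092]
0
21.15
```

The vial is entering the socket with no load. I continue to the bottom.

```bash
python3 -m handwheel '[{"delta_pos":[0,0,-0.08],"dr":[0,0,0]},{"delta_pos":[0,0,-0.08],"dr":[0,0,0]},{"delta_pos":[0,0,0],"dr":[0,0,0]}]' >/dev/null; python3 chz.py 4 &&  python3 -m handwheel '[{"delta_pos":[0,0,-0.08],"dr":[0,0,0]},{"delta_pos":[0,0,-0.08],"dr":[0,0,0]},{"delta_pos":[0,0,0],"dr":[0,0,0]}]' >/dev/null && python3 chz.py 4 &&  python3 -m handwheel '[{"delta_pos":[0,0,-0.08],"dr":[0,0,0]},{"delta_pos":[0,0,0],"dr":[0,0,0]}]' >/dev/null && python3 chz.py 4 &&  python3 -m handwheel '[{"delta_pos":[0,0,-0.04],"dr":[0,0,0]},{"delta_pos":[0,0,0],"dr":[0,0,0]}]' >/dev/null && python3 chz.py 4 &&  python3 -m handwheel '[{"delta_pos":[0,0,-0.03],"dr":[0,0,0]},{"delta_pos":[0,0,0],"dr":[0,0,0]}]' >/dev/null && python3 chz.py 4 &&  python3 -m handwheel '[{"delta_pos":[0,0,-0.03],"dr":[0,0,0]},{"delta_pos":[0,0,0],"dr":[0,0,0]}]' >/dev/null && python3 chz.py 4 &&  python3 -m handwheel '[{"delta_pos":[0,0,-0.03],"dr":[0,0,0]},{"delta_pos":[0,0,0],"dr":[0,0,0]}]' >/dev/null && python3 chz.py 4&&  python3 -m handwheel '[{"delta_pos":[0,0,-0.03],"dr":[0,0,0]},{"delta_pos":[0,0,0],"dr":[0,0,0]}]' >/dev/null && python3 chz.py 4
```

```text
F [ 0.29 -0.35 -0.44] M [-0.   -0.04  0.06] pos [0.578  0.1283 0.0738] rot [-3.141e+00 -1.000e-03 -3.092e+00]
F [-0.54 -0.09 -0.7 ] M [-0.04 -0.05 -0.04] pos [0.5781 0.1283 0.069 ] rot [-3.141e+00 -1.000e-03 -3.092e+00]
F [-0.32 -1.16 -0.97] M [-0.07  0.04 -0.08] pos [0.5782 0.1284 0.0668] rot [-3.141 -0.    -3.092]
F [ 0.27 -0.69 -0.14] M [0.01 0.01 0.  ] pos [0.5783 0.1284 0.0658] rot [-3.142 -0.    -3.092]
F [ 0.8   0.62 -0.68] M [-0.07 -0.03 -0.02] pos [0.5782 0.1284 0.0649] rot [-3.142 -0.    -3.092]
F [-0.28 -0.82 -0.75] M [-0.05 -0.04  0.02] pos [0.5782 0.1284 0.064 ] rot [-3.142 -0.    -3.092]
F [-0.31  0.17 -0.1 ] M [-0.03 -0.04  0.03] pos [0.5784 0.1284 0.0632] rot [ 3.142  0.    -3.091]
F [-1.27 -0.54  5.42] M [-0.27  0.44 -0.03] pos [0.5788 0.1284 0.063 ] rot [ 3.142e+00  1.000e-03 -3.091e+00]
```

Seated (5 N at the expected height of 0.063). I release, lift straight up and verify.

```bash
python3 -m handwheel '[{"delta_pos":[0,0,0],"dr":[0,0,0]},{"delta_pos":[0,0,0],"dr":[0,0,0]},{"delta_pos":[0,0,0],"dr":[0,0,0]},{"delta_pos":[0,0,0],"dr":[0,0,0]},{"delta_pos":[0,0,0],"dr":[0,0,0]},{"delta_pos":[0,0,0],"dr":[0,0,0]}]' 0.1; python3 -m handwheel '[{"delta_pos":[0,0,0.2],"dr":[0,0,0]},{"delta_pos":[0,0,0.5],"dr":[0,0,0]},{"delta_pos":[0,0,0.8],"dr":[0,0,0]},{"delta_pos":[0,0,0.8],"dr":[0,0,0]},{"delta_pos":[0,0,0.8],"dr":[0,0,0]},{"delta_pos":[0,0,0.8],"dr":[0,0,0]}]'; python3 -m handwheel '[{"delta_pos":[-0.9,-0.04,0],"dr":[0,0,0]},{"delta_pos":[-0.9,-0.04,0],"dr":[0,0,0]},{"delta_pos":[-0.9,-0.04,0],"dr":[0,0,0]},{"delta_pos":[-0.7,-0.04,0],"dr":[0,0,0]},{"delta_pos":[0,0,0],"dr":[0,0,0]}]' 1
python3 - <<'E'
from h import *
p=[.5783,.1284,.014]
for cam in("scene","side"):
    im=save(cam,"o_"+cam);hsv=cv2.cvtColor(im,cv2.COLOR_RGB2HSV)
    m=cv2.inRange(hsv,(105,120,50),(125,255,255))
    a=np.array([proj(cam,[p[0]+.0135*np.cos(t),p[1]+.0135*np.sin(t),p[2]+h]) for t in np.linspace(0,6.28,40) for h in(.042,.06)])
    (x0,y0),(x1,y1)=a.min(0).round().astype(int),a.max(0).round().astype(int)
    k=m[y0-4:y1+5,x0-4:x1+5];y,x=np.nonzero(k)
    print(cam,"cap expected",a.min(0).round(1),a.max(0).round(1),"mask");print("\n".join("".join(".#"[v>0] for v in r) for r in k))
E
```

```text
t: 23.55
eef_pos: [0.5783, 0.1284, 0.0622]
ee_rot: [-3.142, -0.0, -3.091]
force: [1.3, 0.6, 0.7]
width: 0.0393
gripper_force: 0.0
t: 24.15
eef_pos: [0.5782, 0.1283, 0.1808]
ee_rot: [3.141, 0.0, -3.091]
force: [0.3, -0.2, -0.4]
width: 0.0394
gripper_force: 0.0
t: 24.65
eef_pos: [0.4742, 0.1231, 0.1801]
ee_rot: [3.141, 0.0, -3.091]
force: [0.3, 0.1, 0.1]
width: 0.0051
gripper_force: 0.0
scene cap expected [329.4 170.8] [341.7 184. ] maskTraceback (most recent call last):
  File "<stdin>", line 9, in <module>
  File "<stdin>", line 9, in <genexpr>
  File "<stdin>", line 9, in <genexpr>
TypeError: string indices must be integers, not 'numpy.bool'
```

```bash
python3 - <<'E'
from h import *
p=[.5783,.1284,.014]
for cam in("scene","side"):
    hsv=cv2.cvtColor(cv2.imread(f"pics/o_{cam}.png") if cam=="scene" else grab_frame(cam)[:,:,::-1].copy(),cv2.COLOR_BGR2HSV)
    m=cv2.inRange(hsv,(105,120,50),(125,255,255))
    a=np.array([proj(cam,[p[0]+.0135*np.cos(t),p[1]+.0135*np.sin(t),p[2]+h]) for t in np.linspace(0,6.28,40) for h in(.042,.06)])
    (x0,y0),(x1,y1)=a.min(0).round().astype(int),a.max(0).round().astype(int)
    print(cam,"cap expected",a.min(0).round(1),a.max(0).round(1),"from",x0-4,y0-4)
    for r in m[y0-4:y1+5,x0-4:x1+5]: print("".join("#" if v else "." for v in r))
E
python3 -m handwheel '[{"delta_pos":[0.05,0,-0.8],"dr":[0,0,0]},{"delta_pos":[0.05,0,-0.8],"dr":[0,0,0]},{"delta_pos":[0.05,0,-0.8],"dr":[0,0,0]},{"delta_pos":[0.05,0,-0.8],"dr":[0,0,0]},{"delta_pos":[0.05,0,-0.8],"dr":[0,0,0]},{"delta_pos":[0.05,0,0],"dr":[0,0,0]},{"delta_pos":[0,0,0],"dr":[0,0,0]},{"delta_pos":[0,0,0],"dr":[0,0,0]}]'
```

```text
scene cap expected [329.4 170.8] [341.7 184. ] from 325 167
######################
######################
######################
######################
######################
##################....
###############.......
###############.......
###.############......
.....###########......
.....###########......
....############......
....###########.......
.....##########.......
.....#########........
......########........
........####..........
......................
......................
......................
......................
......................
side cap expected [211.7 232.1] [229.  251.5] from 208 228
..........................
..........................
..........................
..........................
...........#######........
.......#############......
......###############.....
......###############.....
.....#################....
.....#################....
.....#################....
.....#################....
.....#################....
.....#################....
.....################.....
.....#################....
.....################.....
......###############.....
......###############.....
......##############......
.......############.......
.........########.........
..........................
..........................
..........................
..........................
.........................#
.........................#
........................##
t: 25.55
eef_pos: [0.4863, 0.1241, 0.0603]
ee_rot: [3.141, 0.001, -3.091]
force: [-0.2, 0.8, -0.0]
width: 0.0004
gripper_force: 0.0
```

The cap is where it should be in both views: upright and down. Now I push the drawer home.

```bash
python3 -m handwheel '[{"delta_pos":[0.25,0,0],"dr":[0,0,0]},{"delta_pos":[0.25,0,0],"dr":[0,0,0]},{"delta_pos":[0.2,0,0],"dr":[0,0,0]},{"delta_pos":[0.07,0,0],"dr":[0,0,0]},{"delta_pos":[0.05,0,0],"dr":[0,0,0]}]' >/dev/null; python3 chk.py 6 && python3 -m handwheel '[{"delta_pos":[0.05,0,0],"dr":[0,0,0]},{"delta_pos":[0.05,0,0],"dr":[0,0,0]},{"delta_pos":[0.05,0,0],"dr":[0,0,0]},{"delta_pos":[0.05,0,0],"dr":[0,0,0]},{"delta_pos":[0.05,0,0],"dr":[0,0,0]}]' >/dev/null && python3 chk.py 6 && python3 -m handwheel '[{"delta_pos":[0.05,0,0],"dr":[0,0,0]},{"delta_pos":[0.05,0,0],"dr":[0,0,0]},{"delta_pos":[0.05,0,0],"dr":[0,0,0]},{"delta_pos":[0.08,0.004,0],"dr":[0,0,0]},{"delta_pos":[0.08,0.004,0],"dr":[0,0,0]}]' >/dev/null && python3 chk.py 6 && python3 -m handwheel '[{"delta_pos":[0.1,0.005,0],"dr":[0,0,0]},{"delta_pos":[0.1,0.005,0],"dr":[0,0,0]},{"delta_pos":[0.1,0.005,0],"dr":[0,0,0]},{"delta_pos":[0.1,0.005,0],"dr":[0,0,0]},{"delta_pos":[0.1,0.005,0],"dr":[0,0,0]}]' >/dev/null && python3 chk.py 7
```

```text
F [-0.28 -1.08 -0.36] pos [0.5102 0.1235 0.0592]
F [ 0.72 -0.34 -0.31] pos [0.5175 0.1236 0.0593]
F [-3.39  0.34  1.5 ] pos [0.5263 0.1237 0.0591]
F [-2.6  -2.22  1.52] pos [0.5417 0.1242 0.0592]
```

```bash
python3 -m handwheel '[{"delta_pos":[0.1,0.005,0],"dr":[0,0,0]},{"delta_pos":[0.1,0.005,0],"dr":[0,0,0]},{"delta_pos":[0.1,0.005,0],"dr":[0,0,0]},{"delta_pos":[0.1,0.005,0],"dr":[0,0,0]},{"delta_pos":[0.1,0.005,0],"dr":[0,0,0]},{"delta_pos":[0.1,0.005,0],"dr":[0,0,0]}]' >/dev/null; python3 chk.py 7 && python3 -m handwheel '[{"delta_pos":[0.1,0.005,0],"dr":[0,0,0]},{"delta_pos":[0.1,0.005,0],"dr":[0,0,0]},{"delta_pos":[0.1,0.005,0],"dr":[0,0,0]},{"delta_pos":[0.1,0.005,0],"dr":[0,0,0]},{"delta_pos":[0.1,0.005,0],"dr":[0,0,0]}]' >/dev/null && python3 chk.py 7 && python3 -m handwheel '[{"delta_pos":[0.1,0.005,0],"dr":[0,0,0]},{"delta_pos":[0.1,0.005,0],"dr":[0,0,0]},{"delta_pos":[0.1,0.005,0],"dr":[0,0,0]},{"delta_pos":[0.1,0.005,0],"dr":[0,0,0]},{"delta_pos":[0,0,0],"dr":[0,0,0]}]' >/dev/null && python3 chk.py 7 && python3 -m handwheel '[{"delta_pos":[0.05,0.002,0],"dr":[0,0,0]},{"delta_pos":[0.05,0.002,0],"dr":[0,0,0]},{"delta_pos":[0.05,0.002,0],"dr":[0,0,0]},{"delta_pos":[0.05,0.002,0],"dr":[0,0,0]},{"delta_pos":[0,0,0],"dr":[0,0,0]}]' >/dev/null && python3 chk.py 7
```

```text
F [-4.21 -4.1   2.42] pos [0.5594 0.1251 0.0591]
F [-5.36 -4.18  3.9 ] pos [0.574  0.1255 0.059 ]
F [-3.   -3.36  0.32] pos [0.5867 0.1265 0.0589]
F [-2.78 -3.56  0.03] pos [0.5925 0.1268 0.0589]
```

```bash
python3 -m handwheel '[{"delta_pos":[0.05,0,0],"dr":[0,0,0]},{"delta_pos":[0.05,0,0],"dr":[0,0,0]},{"delta_pos":[0.05,0,0],"dr":[0,0,0]},{"delta_pos":[0.05,0,0],"dr":[0,0,0]},{"delta_pos":[0,0,0],"dr":[0,0,0]}]' >/dev/null; python3 chk.py 7 && python3 -m handwheel '[{"delta_pos":[0.04,0,0],"dr":[0,0,0]},{"delta_pos":[0.04,0,0],"dr":[0,0,0]},{"delta_pos":[0,0,0],"dr":[0,0,0]}]' >/dev/null && python3 chk.py 7 && python3 -m handwheel '[{"delta_pos":[0.04,0,0],"dr":[0,0,0]},{"delta_pos":[0,0,0],"dr":[0,0,0]}]' >/dev/null && python3 chk.py 7 && python3 -m handwheel '[{"delta_pos":[0.03,0,0],"dr":[0,0,0]},{"delta_pos":[0,0,0],"dr":[0,0,0]}]' >/dev/null && python3 chk.py 7 && python3 -m handwheel '[{"delta_pos":[0.025,0,0],"dr":[0,0,0]},{"delta_pos":[0,0,0],"dr":[0,0,0]}]' >/dev/null && python3 chk.py 7 && python3 -m handwheel '[{"delta_pos":[0.025,0,0],"dr":[0,0,0]},{"delta_pos":[0,0,0],"dr":[0,0,0]}]' >/dev/null && python3 chk.py 7 && python3 -m handwheel '[{"delta_pos":[0.025,0,0],"dr":[0,0,0]},{"delta_pos":[0,0,0],"dr":[0,0,0]}]' >/dev/null && python3 chk.py 7 && python3 -m handwheel '[{"delta_pos":[0.025,0,0],"dr":[0,0,0]},{"delta_pos":[0,0,0],"dr":[0,0,0]}]' >/dev/null && python3 chk.py 7
```

```text
F [-3.65 -3.35 -0.11] pos [0.5985 0.127  0.059 ]
F [-3.64 -1.19 -1.14] pos [0.6009 0.1271 0.059 ]
F [-4.81 -1.72 -2.07] pos [0.6022 0.1272 0.059 ]
F [-4.85 -1.18 -2.75] pos [0.603  0.1271 0.059 ]
F [-3.81 -0.49 -2.72] pos [0.6037 0.1272 0.059 ]
F [-5.16  0.45 -3.3 ] pos [0.6045 0.1272 0.059 ]
F [-4.77 -0.7  -3.69] pos [0.6053 0.1272 0.059 ]
F [-6.58  0.87 -2.11] pos [0.6056 0.1272 0.059 ]
```

```bash
python3 -m handwheel '[{"delta_pos":[0.02,0,0],"dr":[0,0,0]},{"delta_pos":[0,0,0],"dr":[0,0,0]}]' >/dev/null; python3 chk.py 7.8 && python3 -m handwheel '[{"delta_pos":[0.02,0,0],"dr":[0,0,0]},{"delta_pos":[0,0,0],"dr":[0,0,0]}]' >/dev/null && python3 chk.py 8
```

```text
F [-8.63  2.17 -0.49] pos [0.6058 0.1272 0.059 ]
```

Force is 8.9 N at the same depth as before, so I back off gently and check that the drawer stays shut.

```bash
python3 -m handwheel '[{"delta_pos":[-0.05,0,0],"dr":[0,0,0]},{"delta_pos":[-0.1,0,0],"dr":[0,0,0]},{"delta_pos":[-0.2,0,0],"dr":[0,0,0]},{"delta_pos":[-0.3,0,0],"dr":[0,0,0]},{"delta_pos":[-0.6,0,0],"dr":[0,0,0]},{"delta_pos":[-0.9,0,0],"dr":[0,0,0]},{"delta_pos":[-0.9,0,0],"dr":[0,0,0]},{"delta_pos":[-0.3,0,0.6],"dr":[0,0,0]},{"delta_pos":[0,0,0.9],"dr":[0,0,0]},{"delta_pos":[0,0,0.9],"dr":[0,0,0]}]'; python3 -m handwheel '[{"delta_pos":[0,0,0],"dr":[0,0,0]},{"delta_pos":[0,0,0],"dr":[0,0,0]},{"delta_pos":[0,0,0],"dr":[0,0,0]}]' >/dev/null
python3 - <<'E'
from h import *
for cam,n,roi in(("scene","a",(300,140,380,200)),("side","b",(170,195,270,310))):
    x0,y0,x1,y1=roi
    for im in(cv2.imread(f"pics/{n}.png"),save(cam,"z_"+cam)[:,:,::-1].copy()):
        m=cv2.inRange(cv2.cvtColor(im,cv2.COLOR_BGR2HSV),(105,150,50),(125,255,255))[y0:y1,x0:x1]
        k,l,st,ce=cv2.connectedComponentsWithStats(m)
        print(cam,[(st[i].tolist(),ce[i].round(1).tolist()) for i in range(1,k) if st[i,4]>30])
    for q in("face","vial"): print(q,[(np.round(x["location"]),round(x["conf"],2)) for x in mark_of(cam,q)[:3]])
s=get_state();print(s["t"],s["force"].round(2),s["eef_pos"].round(3))
E
```

```text
t: 32.85
eef_pos: [0.5067, 0.1277, 0.1332]
ee_rot: [3.141, 0.003, -3.09]
force: [-0.2, -0.3, 0.2]
width: 0.0006
gripper_force: 0.0
scene [([13, 38, 56, 18, 411], [40.2, 47.0])]
scene [([13, 38, 56, 18, 409], [40.6, 47.0])]
face [(array([335., 191.]), 0.61), (array([168., 254.]), 0.59), (array([201., 210.]), 0.55)]
vial [(array([198., 185.]), 0.71), (array([243., 188.]), 0.62), (array([216., 153.]), 0.52)]
side [([11, 10, 35, 89, 1602], [28.0, 54.0])]
side [([12, 10, 34, 89, 1590], [28.2, 53.9]), ([4, 33, 11, 15, 90], [10.1, 41.2])]
face [(array([201., 250.]), 0.92)]
vial [(array([309., 186.]), 0.85), (array([176., 258.]), 0.7), (array([344., 207.]), 0.68)]
33.45 [0.15 0.47 0.1 ] [0.506 0.127 0.131]
```

The blue front is back at its original pixels in both views, the cap shows behind it in the side view, and the robot is clear. I hand in.

```bash
python3 -c "from station import job_done;print(job_done())"
```

```text
the job is handed in; nothing more can be done
None
```

I handed the job in at about 33 s: the blue-capped vial was felt seated at the bottom of its socket, and the drawer was latched shut again, with its front back at its starting position in both camera views. I saw no more than about 11 N while pressing the drawer; no verdict came back.

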